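Count round tablets through the gate of a counting tray

TASK

Count the three round tablets out of the metal counting tray: with the fingertips, push them along the tray floor through the narrow gate, one at a time, so that each has dropped into the slot beyond before the next goes through. Nothing is to be picked up or lifted; the one oblong tablet stays in the tray, and the things standing and lying round about stay where they are.

Things in the scene. Friction and masses are not known exactly. Their poses are not given: they have to be found in the camera images.
- tray: metal counting tray, blue floor, bright rims, grey plinth, fixed. Origin at work-surface level under the middle of the gate, on the tray-side face of the gate wall. x (level) points from the tray through the gate to the slot, y along the gate wall, z up. Level floor 70 mm above the work surface, x -185 to +6 mm, y -130 to +130 mm inside the rims. All rims and walls rise 14 mm above the floor, to 84 mm
- gate (a point): middle of the gate at floor level: a gap 46 mm wide (tray y -23 to +23 mm) with rounded posts in the 6 mm thick gate wall (tray x 0 to 6 mm); this point is at tray x = 3 mm, 70 mm above the work surface. The floor runs through the gap to tray x = 6 mm and ends in a sheer edge over the slot. Axes as the tray's
- slot (a point): middle of the slot's floor, 33.5 mm along the tray's x from the tray's origin, 6 mm above the work surface. The slot is an open-topped pit beyond the gate, tray x 6 to 61 mm, tray y -55 to +55 mm, 64 mm deep below the tray floor; its outer walls are 84 mm high. Axes as the tray's
- tablet0_center (a point): centre (half-way up) of a round flat tablet for large animals, a white disc 30 mm across and 12 mm thick with a faint score line on top, about 14 g, loose, lying flat on the tray floor (its centre then 76 mm above the work surface)
- tablet1_center (a point): centre (half-way up) of a round flat tablet for large animals, a white disc 30 mm across and 12 mm thick with a faint score line on top, about 14 g, loose, lying flat on the tray floor (its centre then 76 mm above the work surface)
- tablet2_center (a point): centre (half-way up) of a round flat tablet for large animals, a white disc 30 mm across and 12 mm thick with a faint score line on top, about 14 g, loose, lying flat on the tray floor (its centre then 76 mm above the work surface)
- oblong_center (a point): centre (half-way up) of the one oblong tablet, white, 40 mm long (its own x), 17 mm wide, 12 mm thick with round ends, loose among the round ones on the tray floor; it is to stay in the tray
- pillbottle: closed amber jar, 44 mm across, 85 mm high, loose, standing on the work surface beyond the slot; origin at the centre of its underside
- spatula: spatula, 190 mm long, lying loose on the work surface behind the tray, along the back rim; to be left alone
- cup: white plastic cup, 60 mm across, 60 mm high, loose, standing to the left of the work; origin at the centre of its underside
- carton: small cardboard carton, 50 x 90 mm, 35 mm high, loose, to the left; origin at the centre of its underside
- taperoll: clear ring of tape, 70 mm across, 20 mm high, loose, lying to the right; origin at the centre of its underside
- bottle2: white bottle, 56 mm across, 110 mm high, loose, standing to the right; origin at the centre of its underside

How it is judged:
By the outcome, as a careful person would: the job done as asked, in the order asked, and still so for the second after the job is handed in, with the robot touching nothing.
It also fails if it takes over 64 s, if anything falls off the work surface, if the arm or the gripper's body presses on something with over 40 N, if the wrist force passes 120 N, or if a joint passes its speed limit or range.

ROBOT

A 7-joint arm with a two-finger parallel gripper is mounted at the origin on the work surface. World frame = base frame: x ahead of the robot, y to its left, z up, the work surface at z = 0. Lengths are in mm, angles in rad, forces in N, time in s.
With the tool pointing down it reaches from about 425 to 825 mm from the base axis. Payload 3.6 kg.
Tool frame: the origin (TCP) lies at the very end of the fingers, on their centre line; the grasp point (between the pads) lies 19 mm behind it; z points along the fingers, y is the direction in which the jaws open and shut (so a half turn about z gives the same grasp; the last joint's range is limited). The gripper opens to 85 mm and grips with 20 to 120 N. Pads are 22 mm wide; open, the fingers measure 114 mm over their backs; the gripper's body (76 mm by 85 mm) begins 54 mm behind the grasp point. The pads swing forward as they close: fully open they stand 13 mm farther back than shut.
Start: joints at [-1.335, 0.615, -0.013, 1.423, 0.008, 1.103, -0.04], TCP at [168.2, 627.831, 231.297] pointing down, gripper open.
Joint ranges: [-3.12, 3.12], [-0.3, 2.06], [-1.34, 1.32], [0.26, 2.42], [-1.36, 4.5], [0.01, 1.98], [-2.84, 2.84]. Speed limits (rad/s): [2.79, 2.79, 3.14, 3.14, 3.14, 3.14, 3.14].

INTERFACE

Orientations are given as a rotation vector (axis times angle).
In Python, from plant import * gives the robot as it stands.
- The arm moves only by the tool send_rows, never from a script. Its argument "rows" is a list of rows, each a list of 7 numbers: the shift along the tool's x, y, z in m, then the turn, a rotation vector about the tool's x, y, z in rad, then the finger opening in m, from 0 to 0.0854. A call has 1 to 5 rows; each row is the pose to reach, as a shift and turn from the pose measured when the call began, along the tool's axes at that moment; what a row does not reach only later rows make up. A row lasts 1/12 s, in which the tool goes at most 41.7 mm and 7.16 degrees, less where a joint would pass 70% of its speed; a pose out of reach is approached as far as the arm can. A call with a gripper value outside its range is refused whole. The fingers move at their own pace and stop on an object; the grip force is fixed at half the most. Time passes only in rows, so rows that repeat a pose let the fingers close. It gives the time, the measured TCP pose, the force and the opening at its end, in the units of the state.
- state(): the state, without advancing time (a new reading comes with each control period).
- read_camera(name): name is "side" or "top"; returns the picture (400x640x3 uint8, blue, green, red); there is no depth.
- camera_info(name): a dict with "K" (3x3 intrinsics, pixels), "T" (4x4, takes a point from camera to world coordinates). Camera axes: x right, y up, looking along -z (the intrinsics and any distortion apply to the point x, -y, -z); pixel columns grow to the right and rows downward; lengths in mm; the calibration is good to about 2 mm. A picture is of the moment at which its call begins. camera_info takes no time and is no camera call.
- sign_off(): hands the job in, once; it reports no verdict.
The state is a dict: "t": time; "joint_positions": joint angles; "qd": joint speeds; "joint_efforts": joint torques, N m; "ee_pos": TCP position; "orientation": TCP orientation; "contact_force": force on the tool from outside, world axes, zero at the start; "torque": the same for the moment, N m; "opening": finger opening in mm.
Only numpy, scipy, OpenCV 4.12 (cv2) and the standard library are available. Lean on these libraries where they do the work, as an engineer would, in place of code of your own. Each camera call takes 0.05 s, during which the arm holds its last target. There are 200 camera calls.

## Working session

There is one attempt and no reset: what is moved stays moved. The work goes in short steps, Python scripts to look and compute and a tool call to move; the robot and the scene stay as the last step left them, time stands still between calls to the robot, and variables do not carry over. Pictures are saved under pics/ and viewed, about 8 in all and at most 12, crops included, and the job is handed in when it is done.

Besides the shell and the picture viewer there is one more tool, called as name(argument=value, ...), one argument or row to a line, values as JSON. send_rows: Moves the arm, as the interface text tells. Its arguments: {"type":"object","properties":{"rows":{"type":"array","items":{"type":"array","items":{"type":"number"}}}},"required":["rows"]}

```bash
mkdir -p pics
python3 - <<'E'
from plant import *
import cv2
s=state();print(s)
for n in("top","side"):
    cv2.imwrite(f"pics/{n}0.png",read_camera(n));i=camera_info(n);print(n,i)
E
```

```text
{'t': 0.0, 'joint_positions': array([-1.33551053,  0.61593509, -0.01259059,  1.42492731,  0.00812603,
        1.10339022, -0.04043546]), 'qd': array([ 1.08432183e-04, -5.18473378e-04, -5.09953991e-04,  6.02017976e-05,
        5.01343609e-04, -7.06227955e-04, -2.09234944e-03]), 'joint_efforts': array([ 6.47696561e-05, -4.69222534e+01,  2.59249527e-01, -1.71032488e+01,
        9.95845359e-03,  9.54465562e-03,  4.57218903e-07]), 'ee_pos': array([168.03517679, 627.10258448, 230.11850945]), 'orientation': array([-0.4099699 , -3.11445838,  0.00407726]), 'contact_force': array([ 0.76710068, -1.03668676,  0.09372759]), 'torque': array([-0.01996029,  0.08144987,  0.01998707]), 'opening': 85.08651818194878}
top {'K': array([[368.58281339,   0.        , 310.10438991],
       [  0.        , 368.58281339, 193.37181302],
       [  0.        ,   0.        ,   1.        ]]), 'T': array([[ 2.88319858e-03,  9.85703498e-01, -1.68464542e-01,
         4.05692243e+02],
       [-9.99987043e-01,  3.54873218e-03,  3.64964935e-03,
        -1.10439001e+01],
       [ 4.19530767e-03,  1.68451837e-01,  9.85700958e-01,
         9.67818940e+02],
       [ 0.00000000e+00,  0.00000000e+00,  0.00000000e+00,
         1.00000000e+00]])}
side {'K': array([[405.77409285,   0.        , 323.13658493],
       [  0.        , 405.77409285, 198.13085485],
       [  0.        ,   0.        ,   1.        ]]), 'T': array([[ 9.19750676e-01,  3.03044222e-01, -2.49445171e-01,
         3.13534847e+02],
       [-3.92378831e-01,  6.93905508e-01, -6.03766510e-01,
        -6.49578276e+02],
       [-9.87657418e-03,  6.53191660e-01,  7.57128198e-01,
         9.03270715e+02],
       [ 0.00000000e+00,  0.00000000e+00,  0.00000000e+00,
         1.00000000e+00]])}
```

View pics/top0.png

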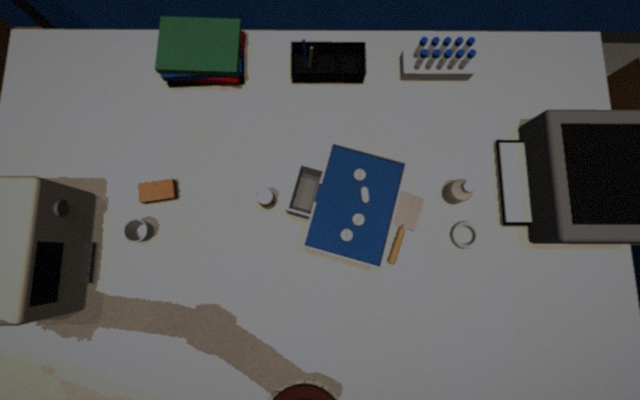

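View pics/side0.png

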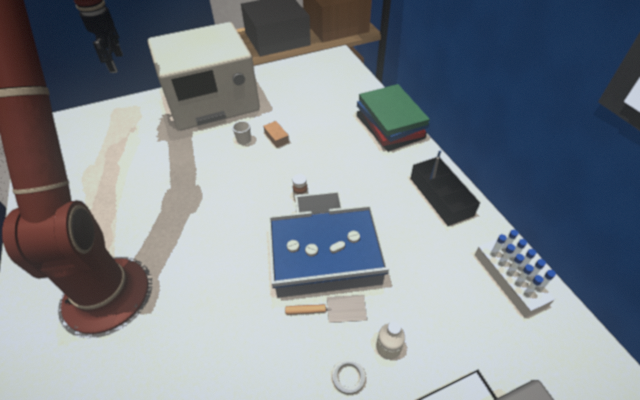

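The top view shows the tray with blue floor corners near (333,147), (405,163), (380,265), (306,247), and the slot on the left at (305,190). The rounds are at (360,174), (358,219) and (347,235), with the oblong at (365,195). The side view agrees, and the arm is clear of both views.

```bash
cat > h.py <<'E'
from plant import *
import numpy as np, cv2
def ray(n,uv,z):
    i=camera_info(n);K,T=i["K"],i["T"]
    d=np.linalg.inv(K)@[uv[0],uv[1],1];d=T[:3,:3]@(d*[1,-1,-1]);o=T[:3,3]
    return (o+d*(z-o[2])/d[2])[:2]
def proj(n,P):
    i=camera_info(n);K,T=i["K"],i["T"]
    p=T[:3,:3].T@(np.asarray(P,float)-T[:3,3])*[1,-1,-1];p=K@p;return p[:2]/p[2]
def blobs(n,im):
    hsv=cv2.cvtColor(im,cv2.COLOR_BGR2HSV)
    m=cv2.inRange(hsv,(95,120,40),(125,255,255))
    k,l,st,c=cv2.connectedComponentsWithStats(m)
    # tray = largest comp near image middle
    b=[j for j in range(1,k) if st[j,4]>1500 and 220<c[j][0]<460 and c[j][1]>100]
    j=max(b,key=lambda j:st[j,4]);cn=cv2.findContours((l==j).astype(np.uint8),0,2)[0]
    cn=max(cn,key=cv2.contourArea);hull=cv2.convexHull(cn)
    return l==j,hull
def tabs(n,im,hull):
    reg=np.zeros(im.shape[:2],np.uint8);cv2.fillPoly(reg,[hull],255);reg=cv2.erode(reg,np.ones((3,3)))
    sc=4;g=cv2.resize(im,None,fx=sc,fy=sc,interpolation=cv2.INTER_CUBIC)
    reg=cv2.resize(reg,None,fx=sc,fy=sc,interpolation=0)
    m=((g[:,:,2]>110)&(reg>0)).astype(np.uint8)
    k,l,st,c=cv2.connectedComponentsWithStats(m);out=[]
    for j in range(1,k):
        if st[j,4]>400: out.append(((c[j]+.5)/sc-.5,st[j,4]/16,cv2.minAreaRect(np.argwhere(l==j)[:,::-1].astype(np.float32))))
    return out
E
python3 - <<'E'
from h import *
for n in("top","side"):
    im=cv2.imread(f"pics/{n}0.png");m,h=blobs(n,im)
    q=cv2.approxPolyDP(h,6,True)[:,0];print(n,q.tolist(),cv2.minAreaRect(h))
    print([ray(n,p,70).round(0).tolist() for p in q])
    for c,a,r in tabs(n,im,h): print(c.round(1),a,ray(n,c,80).round(1),[round(x/4,1) for x in r[1]],r[2])
top=cv2.imread("pics/top0.png")[125:285,245:425]
cv2.imwrite("pics/c1.png",cv2.resize(top,None,fx=3.7,fy=3.7,interpolation=cv2.INTER_CUBIC))
E
```

```text
top [[334, 146], [402, 165], [378, 264], [306, 244]] ((354.0290832519531, 204.64108276367188), (77.8141098022461, 103.5159683227539), 14.931418418884277)
[[681.0, -74.0], [632.0, -245.0], [388.0, -177.0], [435.0, -5.0]]
[359.3 174.2] 87.0 [ 605.8 -135.6] [10.3, 10.3] 45.0
[364.6 194.2] 77.9375 [ 555.8 -147.5] [14.7, 6.1] 83.6598129272461
[358. 219.] 91.75 [ 495.1 -130.1] [10.2, 10.5] 90.0
[346.3 234.6] 95.1875 [ 457.4 -101.4] [10.8, 10.8] 90.0
side [[368, 211], [381, 266], [276, 278], [272, 222]] ((325.21539306640625, 243.22308349609375), (59.040531158447266, 107.78617858886719), 82.87498474121094)
[[679.0, -74.0], [630.0, -235.0], [392.0, -167.0], [435.0, -7.0]]
[353.3 235.5] 116.5625 [ 605.2 -135.6] [12.0, 12.1] 53.13010025024414
[292.4 244.9] 120.9375 [ 457.  -101.7] [11.6, 12.9] 71.56504821777344
[336.9 245.8] 116.375 [ 555.4 -147.2] [8.0, 16.7] 63.43495178222656
[311.1 248.8] 122.6875 [ 494.5 -130.4] [11.5, 13.0] 90.0
```

View pics/c1.png

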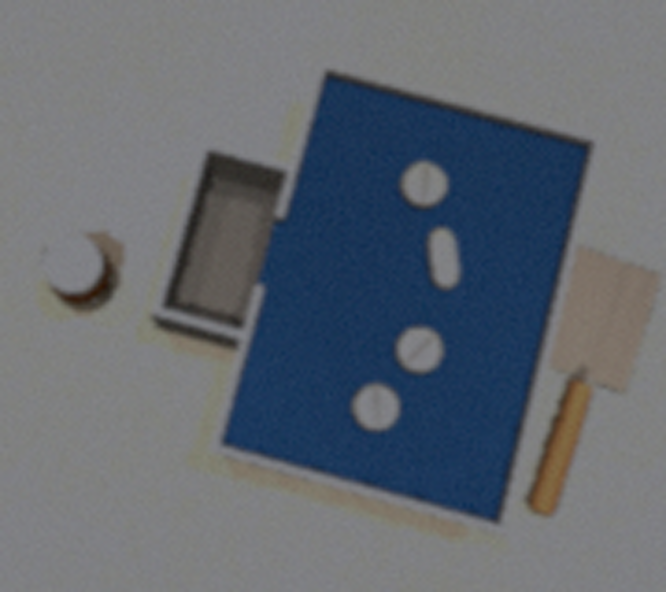

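The crop shows the tray turned about 15° in the picture. The gate posts are at crop (277,217) and (258,287), the slot is to the left, and the amber bottle is at (75,265). All four tablets are well apart. Next I fit the tray pose.

```bash
cat >> h.py <<'E'
def fr(p):
    c,s=np.cos(p[2]),np.sin(p[2]);return np.array([[c,-s],[s,c]]),np.array(p[:2])
E
python3 - <<'E'
from h import *
from scipy.optimize import minimize
im=cv2.imread("pics/top0.png");m,h=blobs("top",im);S=8
def ras(p):
    R,o=fr(p);P=[proj("top",[*(R@q+o),70]) for q in([0,130],[0,-130],[-185,-130],[-185,130])]
    g=np.zeros((400*S,640*S),np.uint8);cv2.fillPoly(g,[np.round((np.array(P)+.5)*S).astype(int)],1);return g[1000:2240,2320:3360]
tm=np.zeros((400,640),np.uint8);cv2.fillPoly(tm,[h],1);T=np.kron(tm,np.ones((S,S),np.uint8))[1000:2240,2320:3360]
f=lambda q:(ras([q[0],q[1],q[2]/100])^T).sum()
r=minimize(f,[559,-36,129.7],method="Nelder-Mead",options=dict(initial_simplex=[[559,-36,129.7],[564,-36,129.7],[559,-31,129.7],[559,-36,133]]))
p=[r.x[0],r.x[1],r.x[2]/100];print(p,r.fun/T.sum())
R,o=fr(p)
for u in([319.9,183.6],[314.7,202.6]): print("post",R.T@(ray("top",u,70)-o), R.T@(ray("top",u,84)-o))
for q in([605.5,-135.6],[555.6,-147.3],[494.8,-130.2],[457.2,-101.5]): print((R.T@(np.array(q)-o)).round(1))
print("bottle",ray("top",[264.5,197],85), R.T@(ray("top",[264.5,197],85)-o))
E
```

```text
[np.float64(559.6319270595336), np.float64(-34.84817853886089), np.float64(1.298949985694619)] 0.02233998992062492
post [  2.86875792 -24.32818205] [  2.53703976 -21.53687356]
post [ 2.46244221 25.07408695] [ 2.13705987 27.09504884]
[-84.7 -71.2]
[-109.4  -26.3]
[-109.3   36.8]
[-91.7  80.8]
bottle [547.25105368  96.23256991] [122.9426472   47.12275604]
```

```bash
cat >> h.py <<'E'
from scipy.spatial.transform import Rotation as Ro
P=[559.6,-34.8,1.299]
def rows(tg,op=0.014,world=False):
    s=state();R0=Ro.from_rotvec(s["orientation"]);R,o=fr(P)
    x,y=R.T@(s["ee_pos"][:2]-o);X=R0.as_matrix()[:,0]
    print("t %.2f tray x %.1f y %.1f z %.1f head %.3f F %s op %.1f"%(s["t"],x,y,s["ee_pos"][2],(np.arctan2(X[1],X[0])-P[2]+np.pi)%(2*np.pi)-np.pi,s["contact_force"].round(1),s["opening"]))
    for a,b,z,hd in tg:
        w=np.array([a,b]) if world else R@[a,b]+o
        th=hd+P[2];c,q=np.cos(th),np.sin(th)
        Rt=Ro.from_matrix(np.array([[c,q,0],[q,-c,0],[0,0,-1]]))
        d=R0.inv().apply(np.array([*w,z])-s["ee_pos"])/1000;v=(R0.inv()*Rt).as_rotvec()
        print([*d.round(4).tolist(),*v.round(3).tolist(),op])
def path(c,x1,n,back=24):
    """disc centre c -> Bezier via (x1,0) to (-15,0) -> (12,0); TCP poses"""
    a,b,e=np.array(c),np.array([x1,0]),np.array([-15,0]);t=np.linspace(0,1,200)[:,None]
    q=(1-t)**2*a+2*t*(1-t)*b+t*t*e;q=np.vstack([q,np.linspace(e,[12,0],60)[1:]])
    d=np.gradient(q,axis=0);h=np.arctan2(d[:,1],d[:,0]);s=np.r_[0,np.cumsum(np.hypot(*np.diff(q,axis=0).T))]
    u=np.linspace(0,s[-1],n);Q=np.c_[np.interp(u,s,q[:,0]),np.interp(u,s,q[:,1])];H=np.interp(u,s,h)
    return [(Q[i,0]-back*np.cos(H[i]),Q[i,1]-back*np.sin(H[i]),H[i]) for i in range(n)],s[-1]
E
python3 - <<'E'
from h import *
R,o=fr(P)
pb,L=path((-109.3,36.8),-40,20);print(L,np.round(pb[0],2))
x,y,h=path((-109.3,36.8),-40,20,36)[0][0];w=R@[x,y]+o
print(w)
rows([(450,380,200,.8),(540,150,200,.4),(*w,150,h)],world=True)
E
```

```text
128.88224005425812 [-130.5    48.05   -0.49]
[ 470.01783058 -156.31276149]
t 0.10 tray x 532.5 y 554.9 z 230.2 head 1.581 F [-0.4  0.1 -0.4] op 85.3
[-0.3363, -0.1657, 0.0306, -0.002, 0.001, 0.781, 0.014]
[-0.4828, -0.3646, 0.0311, -0.002, 0.001, 1.181, 0.014]
[-0.4945, -0.6785, 0.0818, -0.001, 0.002, 2.069, 0.014]
```

send_rows(
  rows=[
    [-0.336,-0.166,0.031,0,0,0.78,0.014],
    [-0.336,-0.166,0.031,0,0,0.78,0.014],
    [-0.336,-0.166,0.031,0,0,0.78,0.014],
    [-0.336,-0.166,0.031,0,0,0.78,0.014],
    [-0.336,-0.166,0.031,0,0,0.78,0.014],
  ],
)

```text
t: 0.52
ee_pos: [324.8, 489.3, 213.6]
orientation: [1.355, 2.834, -0.003]
contact_force: [1.3, -0.1, -1.1]
opening: 25.5
```

```bash
python3 -c "
from h import *
rows([(450,380,200,.8),(540,150,200,.4),(470,-156.3,150,-.49)],world=True)"
```

```text
t 0.52 tray x 441.9 y 366.9 z 213.6 head 0.950 F [ 1.3 -0.1 -1.1] op 25.5
[-0.1637, 0.0289, 0.0137, -0.001, 0.001, 0.15, 0.014]
[-0.3992, -0.0455, 0.014, -0.001, 0.001, 0.55, 0.014]
[-0.5937, -0.2921, 0.0645, -0.001, 0.002, 1.44, 0.014]
```

send_rows(
  rows=[
    [-0.399,-0.046,0.014,0,0,0.55,0.014],
    [-0.399,-0.046,0.014,0,0,0.55,0.014],
    [-0.399,-0.046,0.014,0,0,0.55,0.014],
    [-0.399,-0.046,0.014,0,0,0.55,0.014],
    [-0.399,-0.046,0.014,0,0,0.55,0.014],
  ],
)

```text
t: 0.93
ee_pos: [435.6, 312.8, 206.3]
orientation: [2.079, 2.354, -0.004]
contact_force: [1.1, 0.9, 0.3]
opening: 13.7
```

```bash
python3 -c "
from h import *
rows([(540,150,200,.4),(470,-156.3,150,-.49)],world=True)"
```

```text
t 0.93 tray x 301.5 y 212.8 z 206.3 head 0.396 F [1.1 0.9 0.3] op 13.7
[-0.1744, 0.0835, 0.0065, -0.001, 0.002, -0.004, 0.014]
[-0.4696, -0.0237, 0.0572, -0.0, 0.002, 0.886, 0.014]
```

send_rows(
  rows=[
    [-0.04,0.015,0.003,0,0,0.1,0.014],
    [-0.08,0.025,0.006,0,0,0.2,0.014],
    [-0.12,0.03,0.006,0,0,0.3,0.014],
    [-0.16,0.035,0.006,0,0,0.4,0.014],
    [-0.2,0.035,0.006,0,0,0.5,0.014],
  ],
)

```text
t: 1.35
ee_pos: [495.8, 116.4, 200.5]
orientation: [2.601, 1.759, -0.003]
contact_force: [0.3, 0.6, 0.1]
opening: 14.2
```

```bash
python3 -c "
from h import *
rows([(470,-156.3,150,-.49)],world=True)"
```

```text
t 1.35 tray x 128.5 y 102.0 z 200.5 head -0.110 F [0.3 0.6 0.1] op 14.2
[-0.2626, 0.0775, 0.0511, 0.001, 0.002, 0.38, 0.014]
```

send_rows(
  rows=[
    [-0.041,0.012,0.008,0,0,0.08,0.014],
    [-0.081,0.024,0.016,0,0,0.16,0.014],
    [-0.121,0.036,0.024,0,0,0.23,0.014],
    [-0.16,0.047,0.032,0,0,0.3,0.014],
    [-0.2,0.059,0.04,0,0,0.34,0.014],
  ],
)

```text
t: 1.77
ee_pos: [475.9, -86.7, 161.6]
orientation: [2.862, 1.291, -0.003]
contact_force: [1.4, -0.4, -0.8]
opening: 14.2
```

```bash
python3 -c "
from h import *
rows([(470,-156.3,150,-.49),(470,-156.3,110,-.49)],world=True)"
```

```text
t 1.77 tray x -72.5 y 66.7 z 161.6 head -0.452 F [ 1.4 -0.4 -0.8] op 14.2
[-0.056, 0.0416, 0.0118, 0.001, 0.002, 0.038, 0.014]
[-0.0559, 0.0416, 0.0518, 0.001, 0.002, 0.038, 0.014]
```

send_rows(
  rows=[
    [-0.028,0.021,0.006,0,0,0.02,0.014],
    [-0.056,0.042,0.012,0,0,0.038,0.014],
    [-0.056,0.042,0.03,0,0,0.038,0.014],
    [-0.056,0.042,0.052,0,0,0.038,0.014],
    [-0.056,0.042,0.052,0,0,0.038,0.014],
  ],
)

```text
t: 2.18
ee_pos: [467.6, -156.1, 106.6]
orientation: [-2.886, -1.233, 0.012]
contact_force: [-0.3, 0.6, -0.0]
opening: 13.9
```

```bash
python3 -c "
from h import *
rows([(470,-156.3,73,-.49)],world=True)
a=read_camera('top')[125:285,245:425];b=read_camera('side')[170:300,250:400]
f=lambda i:cv2.resize(i,(390,390*i.shape[0]//i.shape[1]),interpolation=cv2.INTER_CUBIC)
a,b=f(a),f(b);h=max(len(a),len(b));g=np.zeros((h,780,3),np.uint8);g[:len(a),:390]=a;g[:len(b),390:]=b
cv2.imwrite('pics/c2.png',cv2.convertScaleAbs(g,alpha=1.6))"
```

```text
t 2.18 tray x -141.6 y 56.1 z 106.6 head -0.492 F [-0.3  0.6 -0. ] op 13.9
[0.0017, 0.0021, 0.0336, -0.006, 0.006, -0.002, 0.014]
```

View pics/c2.png

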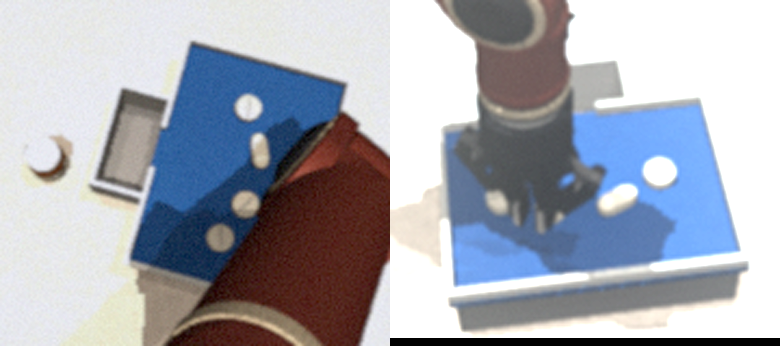

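The fingers are behind disc B in the side crop, at about (530,215), and nothing has been disturbed. Lowering now.

send_rows(
  rows=[
    [0.002,0.001,0.01,0,0,0,0.014],
    [0.002,0.002,0.02,0,0,0,0.014],
    [0.002,0.002,0.028,0,0,0,0.014],
    [0.002,0.002,0.033,0,0,0,0.014],
    [0.002,0.002,0.033,0,0,0,0.014],
  ],
)

```text
t: 2.7
ee_pos: [471.7, -155.6, 75.1]
orientation: [-2.886, -1.237, 0.008]
contact_force: [0.4, 0.3, 1.9]
opening: 14.2
```

```bash
cat > p.py <<'E'
import sys
from h import *
c,x1,n,i,j=eval(sys.argv[1])
pb,L=path(c,x1,n);rows([(*q[:2],72.5,q[2]) for q in pb[i:j]]);
E
python3 p.py "(-109.3,36.8),-40,20,0,5"
```

```text
t 2.70 tray x -140.0 y 52.2 z 75.1 head -0.489 F [0.4 0.3 1.9] op 14.2
[0.0103, -0.0008, 0.0026, -0.004, 0.004, -0.001, 0.014]
[0.0171, -0.0006, 0.0026, -0.004, 0.004, -0.008, 0.014]
[0.0239, -0.0005, 0.0025, -0.004, 0.004, -0.015, 0.014]
[0.0307, -0.0005, 0.0025, -0.004, 0.004, -0.024, 0.014]
[0.0375, -0.0004, 0.0025, -0.004, 0.004, -0.033, 0.014]
```

send_rows(
  rows=[
    [0.009,-0.001,0,0,0,0,0.014],
    [0.016,-0.001,0,0,0,-0.008,0.014],
    [0.023,-0.001,0,0,0,-0.015,0.014],
    [0.03,-0.001,0,0,0,-0.024,0.014],
    [0.037,-0.001,0,0,0,-0.033,0.014],
  ],
)

```text
t: 3.12
ee_pos: [497.5, -127.2, 75.2]
orientation: [-2.864, -1.287, 0.007]
contact_force: [-0.9, -0.3, -0.3]
opening: 14.6
```

```bash
python3 p.py "(-109.3,36.8),-40,20,5,10"
```

```text
t 3.12 tray x -105.7 y 35.0 z 75.2 head -0.454 F [-0.9 -0.3 -0.3] op 14.6
[0.0059, 0.0007, 0.0027, -0.003, 0.004, -0.009, 0.014]
[0.0127, 0.0009, 0.0027, -0.003, 0.004, -0.021, 0.014]
[0.0195, 0.001, 0.0026, -0.003, 0.004, -0.035, 0.014]
[0.0263, 0.0011, 0.0026, -0.003, 0.003, -0.051, 0.014]
[0.0331, 0.0012, 0.0026, -0.003, 0.003, -0.071, 0.014]
```

send_rows(
  rows=[
    [0.006,0.001,0.001,0,0,-0.01,0.014],
    [0.013,0.001,0.001,0,0,-0.02,0.014],
    [0.0195,0.001,0.001,0,0,-0.035,0.014],
    [0.026,0.001,0.001,0,0,-0.05,0.014],
    [0.033,0.001,0.001,0,0,-0.07,0.014],
  ],
)

```text
t: 3.53
ee_pos: [520.4, -102.8, 74.1]
orientation: [-2.816, -1.389, 0.007]
contact_force: [-0.6, -0.1, 0.4]
opening: 14.0
```

```bash
python3 p.py "(-109.3,36.8),-40,20,10,15"
```

```text
t 3.53 tray x -76.1 y 19.5 z 74.1 head -0.383 F [-0.6 -0.1  0.4] op 14.0
[0.0064, 0.0007, 0.0016, -0.003, 0.004, -0.023, 0.014]
[0.0132, 0.0012, 0.0015, -0.003, 0.003, -0.054, 0.014]
[0.02, 0.0016, 0.0015, -0.004, 0.003, -0.094, 0.014]
[0.0269, 0.0021, 0.0015, -0.004, 0.003, -0.15, 0.014]
[0.034, 0.0029, 0.0015, -0.004, 0.003, -0.234, 0.014]
```

send_rows(
  rows=[
    [0.0065,0.001,0,0,0,-0.02,0.014],
    [0.013,0.001,0,0,0,-0.055,0.014],
    [0.02,0.0015,0,0,0,-0.095,0.014],
    [0.027,0.002,0,0,0,-0.15,0.014],
    [0.034,0.003,0,0,0,-0.235,0.014],
  ],
)

```text
t: 3.95
ee_pos: [543.9, -77.0, 73.9]
orientation: [-2.629, -1.716, 0.007]
contact_force: [0.2, -0.4, 0.6]
opening: 14.1
```

```bash
python3 p.py "(-109.3,36.8),-40,20,15,20"; python3 -c "
from h import *
a=read_camera('top')[125:285,245:425];b=read_camera('side')[170:300,250:400]
f=lambda i:cv2.resize(i,(390,390*i.shape[0]//i.shape[1]),interpolation=cv2.INTER_CUBIC)
a,b=f(a),f(b);h=max(len(a),len(b));g=np.zeros((h,780,3),np.uint8);g[:len(a),:390]=a;g[:len(b),390:]=b
cv2.imwrite('pics/c3.png',cv2.convertScaleAbs(g,alpha=1.6))"
```

```text
t 3.95 tray x -44.9 y 3.8 z 73.9 head -0.142 F [ 0.2 -0.4  0.6] op 14.1
[0.0062, 0.0029, 0.0014, -0.005, 0.002, -0.138, 0.014]
[0.013, 0.002, 0.0014, -0.005, 0.002, -0.142, 0.014]
[0.0197, 0.0011, 0.0013, -0.005, 0.002, -0.142, 0.014]
[0.0264, 0.0001, 0.0013, -0.005, 0.002, -0.142, 0.014]
[0.0331, -0.0009, 0.0013, -0.005, 0.002, -0.142, 0.014]
```

View pics/c3.png

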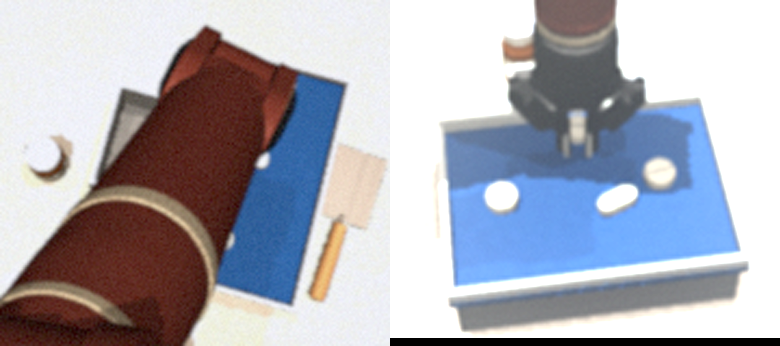

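The disc shows between the two fingertips at side-crop (577,125), cradled in front of the gate. The other tablets have not moved. Pushing on.

send_rows(
  rows=[
    [0.006,0.003,0,0,0,-0.12,0.014],
    [0.013,0.002,0,0,0,-0.14,0.014],
    [0.02,0.001,0,0,0,-0.14,0.014],
    [0.0265,0,0,0,0,-0.14,0.014],
    [0.033,-0.001,0,0,0,-0.14,0.014],
  ],
)

```text
t: 4.47
ee_pos: [556.9, -44.8, 73.9]
orientation: [-2.505, -1.891, 0.005]
contact_force: [0.5, 0.0, -1.2]
opening: 14.1
```

```bash
cat > pic.py <<'E'
import sys
from h import *
a=read_camera('top')[125:285,245:425];b=read_camera('side')[170:300,250:400]
f=lambda i:cv2.resize(i,(390,390*i.shape[0]//i.shape[1]),interpolation=cv2.INTER_CUBIC)
a,b=f(a),f(b);h=max(len(a),len(b));g=np.zeros((h,780,3),np.uint8);g[:len(a),:390]=a;g[:len(b),390:]=b
cv2.imwrite(sys.argv[1],cv2.convertScaleAbs(g,alpha=1.6))
E
python3 pic.py pics/c4.png; python3 -c "
from h import *
rows([(-8,0,73,0),(-4,0,73,0),(-40,0,73,0),(-40,0,130,0)])"
```

```text
t 4.57 tray x -8.9 y -0.0 z 73.7 head -0.002 F [ 0.2 -0.7  0.2] op 13.9
[0.0009, -0.0, 0.0007, -0.004, -0.0, -0.002, 0.014]
[0.0049, -0.0001, 0.0007, -0.004, -0.0, -0.002, 0.014]
[-0.0311, 0.0, 0.0007, -0.004, -0.0, -0.002, 0.014]
[-0.0311, -0.0002, -0.0563, -0.004, -0.0, -0.002, 0.014]
```

View pics/c4.png

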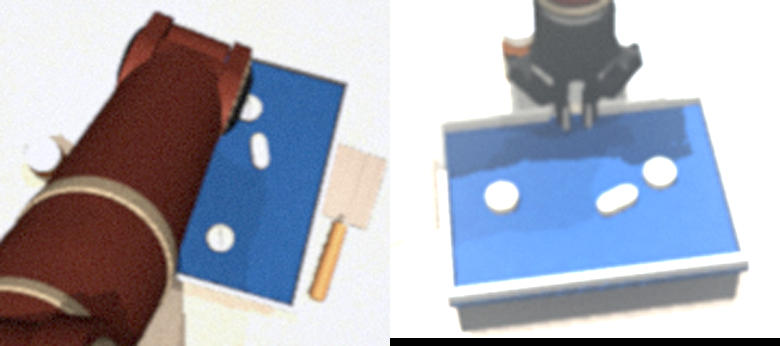

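It isn't clear whether the disc has dropped, since the gripper hides the slot. I'll go a little further through the gate (the tips have side room), then back off and look.

send_rows(
  rows=[
    [0.004,0,0,0,0,0,0.014],
    [0.008,0,0,0,0,0,0.014],
    [-0.005,0,0,0,0,0,0.014],
    [-0.031,0,0,0,0,0,0.014],
    [-0.056,0,0,0,0,0,0.014],
  ],
)

```text
t: 4.98
ee_pos: [541.9, -98.0, 73.7]
orientation: [-2.5, -1.898, 0.004]
contact_force: [0.8, -2.1, -0.1]
opening: 14.0
```

```bash
python3 -c "
from h import *
x,y,h=path((-91.7,80.8),-35,20,36)[0][0];print(x,y,h)
rows([(-58,10,110,-.2),(x,y,130,h),(x,y,74,h)])
print(*[proj('side',[*(fr(P)[0]@[33.5,0]+fr(P)[1]),z]) for z in(6,70)])"
```

```text
-112.39120375119288 110.25970277050708 -0.9584907958622136
t 4.98 tray x -65.6 y 0.1 z 73.7 head -0.000 F [ 0.8 -2.1 -0.1] op 14.0
[0.0076, -0.01, -0.0363, -0.004, 0.0, 0.2, 0.014]
[-0.0468, -0.1104, -0.0559, -0.004, 0.002, 0.958, 0.014]
[-0.0468, -0.1101, 0.0001, -0.004, 0.002, 0.958, 0.014]
[319.40119231 219.53750125] [318.99804057 204.86180472]
```

send_rows(
  rows=[
    [0,0,-0.03,0,0,0.05,0.014],
    [0,-0.015,-0.056,0,0,0.17,0.014],
    [-0.01,-0.04,-0.056,0,0,0.29,0.014],
    [-0.022,-0.07,-0.056,0,0,0.41,0.014],
    [-0.034,-0.095,-0.056,0,0,0.53,0.014],
  ],
)

```text
t: 5.4
ee_pos: [439.3, -106.2, 130.5]
orientation: [-2.914, -1.167, 0.005]
contact_force: [-0.3, -0.3, 0.3]
opening: 14.1
```

```bash
python3 -c "
from h import *
x,y,h=path((-91.7,80.8),-35,20,31)[0][0]
rows([(x,y,130,h),(x,y,74,h)])"; python3 pic.py pics/c5.png
```

```text
t 5.40 tray x -101.1 y 96.7 z 130.5 head -0.537 F [-0.3 -0.3  0.3] op 14.1
[-0.0121, -0.0038, 0.0006, -0.003, 0.003, 0.421, 0.014]
[-0.012, -0.0036, 0.0566, -0.003, 0.003, 0.421, 0.014]
```

View pics/c5.png

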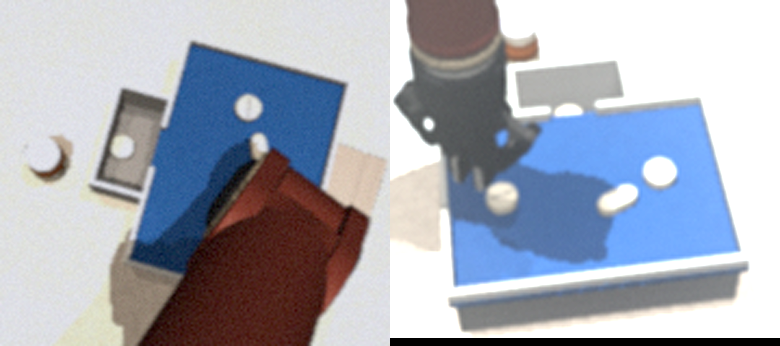

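```bash
python3 -c "
from h import *
R,o=fr(P)
for z in(12,30,50):print(z,R.T@(ray('top',[301.3,192.8],z)-o),R.T@(ray('side',[319.2,212.3],z)-o))
"
```

```text
12 [44.71983131  1.15530043] [54.50273714 -2.17888546]
30 [43.53050956  4.04564148] [40.10767985 -0.68103195]
50 [42.20904095  7.25713152] [24.11317174  0.98324973]
```

send_rows(
  rows=[
    [-0.006,-0.002,0,0,0,0.12,0.014],
    [-0.012,-0.004,0,0,0,0.24,0.014],
    [-0.012,-0.004,0,0,0,0.34,0.014],
    [-0.012,-0.004,0.01,0,0,0.42,0.014],
    [-0.012,-0.004,0.025,0,0,0.42,0.014],
  ],
)

```text
t: 5.92
ee_pos: [425.1, -113.3, 105.8]
orientation: [-3.095, -0.529, 0.009]
contact_force: [-0.0, 0.9, 0.6]
opening: 13.9
```

```bash
python3 -c "
from h import *
x,y,h=path((-91.7,80.8),-35,20,31)[0][0]
rows([(x,y,130,h),(x,y,74,h)])"
```

```text
t 5.92 tray x -111.8 y 108.5 z 105.8 head -0.961 F [-0.   0.9  0.6] op 13.9
[0.0031, -0.0006, -0.0242, -0.002, 0.005, -0.002, 0.014]
[0.0034, -0.0004, 0.0318, -0.002, 0.005, -0.002, 0.014]
```

The first disc is in the slot, at about tray (44,1) and low. Now for the second one, C.

send_rows(
  rows=[
    [0.003,0,0.01,0,0,0,0.014],
    [0.003,0,0.02,0,0,0,0.014],
    [0.003,0,0.028,0,0,0,0.014],
    [0.003,0,0.032,0,0,0,0.014],
    [0.003,0,0.032,0,0,0,0.014],
  ],
)

```text
t: 6.33
ee_pos: [427.4, -112.5, 73.1]
orientation: [-3.095, -0.528, 0.011]
contact_force: [0.1, 0.2, -0.6]
opening: 14.3
```

```bash
python3 p.py "(-91.7,80.8),-35,20,0,5"
```

```text
t 6.33 tray x -110.3 y 106.5 z 73.1 head -0.961 F [ 0.1  0.2 -0.6] op 14.3
[0.0077, -0.0005, 0.0005, -0.003, 0.007, -0.002, 0.014]
[0.0151, -0.0004, 0.0005, -0.003, 0.007, -0.008, 0.014]
[0.0225, -0.0003, 0.0004, -0.003, 0.007, -0.016, 0.014]
[0.0299, -0.0003, 0.0004, -0.003, 0.007, -0.024, 0.014]
[0.0372, -0.0003, 0.0003, -0.003, 0.007, -0.033, 0.014]
```

send_rows(
  rows=[
    [0.007,0,-0.0005,0,0,0,0.014],
    [0.0145,0,-0.0005,0,0,-0.008,0.014],
    [0.022,0,-0.0005,0,0,-0.016,0.014],
    [0.0295,0,-0.0005,0,0,-0.024,0.014],
    [0.037,0,-0.0005,0,0,-0.033,0.014],
  ],
)

```text
t: 6.75
ee_pos: [463.7, -99.7, 73.6]
orientation: [-3.085, -0.582, 0.009]
contact_force: [0.4, -0.6, 0.4]
opening: 14.1
```

```bash
python3 p.py "(-91.7,80.8),-35,20,5,10"
```

```text
t 6.75 tray x -88.3 y 75.0 z 73.6 head -0.926 F [ 0.4 -0.6  0.4] op 14.1
[0.0062, -0.0, 0.0011, -0.003, 0.006, -0.009, 0.014]
[0.0136, 0.0002, 0.001, -0.003, 0.006, -0.021, 0.014]
[0.021, 0.0003, 0.001, -0.003, 0.006, -0.035, 0.014]
[0.0284, 0.0004, 0.001, -0.003, 0.006, -0.053, 0.014]
[0.0358, 0.0004, 0.0009, -0.003, 0.006, -0.074, 0.014]
```

send_rows(
  rows=[
    [0.006,0,0,0,0,-0.01,0.014],
    [0.0135,0,0,0,0,-0.02,0.014],
    [0.021,0,0,0,0,-0.035,0.014],
    [0.0285,0.0005,0,0,0,-0.053,0.014],
    [0.036,0.0005,0,0,0,-0.074,0.014],
  ],
)

```text
t: 7.17
ee_pos: [498.1, -86.8, 73.4]
orientation: [-3.061, -0.699, 0.009]
contact_force: [0.1, -0.1, -0.5]
opening: 14.2
```

```bash
python3 p.py "(-91.7,80.8),-35,20,10,16"
```

```text
t 7.17 tray x -66.6 y 45.3 z 73.4 head -0.850 F [ 0.1 -0.1 -0.5] op 14.2
[0.0064, 0.0004, 0.0009, -0.003, 0.005, -0.024, 0.014]
[0.0138, 0.0009, 0.0008, -0.003, 0.005, -0.06, 0.014]
[0.0213, 0.0015, 0.0008, -0.003, 0.005, -0.109, 0.014]
[0.0289, 0.0022, 0.0007, -0.004, 0.005, -0.186, 0.014]
[0.0368, 0.0036, 0.0007, -0.004, 0.005, -0.321, 0.014]
[0.0469, 0.0071, 0.0006, -0.005, 0.004, -0.637, 0.014]
```

send_rows(
  rows=[
    [0.0065,0.0005,0,0,0,-0.024,0.014],
    [0.014,0.001,0,0,0,-0.06,0.014],
    [0.0215,0.0015,0,0,0,-0.11,0.014],
    [0.025,0.002,0,0,0,-0.15,0.014],
    [0.029,0.0022,0,0,0,-0.187,0.014],
  ],
)

```text
t: 7.58
ee_pos: [525.6, -76.1, 73.2]
orientation: [-2.98, -0.987, 0.009]
contact_force: [-0.7, 0.2, 0.9]
opening: 13.7
```

```bash
python3 p.py "(-91.7,80.8),-35,77,53,66"
```

```text
t 7.58 tray x -48.9 y 21.7 z 73.2 head -0.659 F [-0.7  0.2  0.9] op 13.7
[0.0013, 0.0005, 0.0007, -0.004, 0.005, -0.021, 0.014]
[0.0032, 0.0011, 0.0007, -0.004, 0.005, -0.051, 0.014]
[0.0051, 0.0019, 0.0007, -0.004, 0.005, -0.087, 0.014]
[0.0071, 0.0027, 0.0007, -0.004, 0.005, -0.13, 0.014]
[0.0091, 0.0037, 0.0006, -0.004, 0.004, -0.183, 0.014]
[0.0112, 0.0048, 0.0006, -0.005, 0.004, -0.25, 0.014]
[0.0136, 0.0062, 0.0006, -0.005, 0.004, -0.335, 0.014]
[0.0163, 0.008, 0.0006, -0.005, 0.004, -0.446, 0.014]
[0.0197, 0.0102, 0.0006, -0.005, 0.004, -0.593, 0.014]
[0.0221, 0.0103, 0.0006, -0.006, 0.003, -0.659, 0.014]
[0.0235, 0.0092, 0.0006, -0.006, 0.003, -0.659, 0.014]
[0.025, 0.0081, 0.0005, -0.006, 0.003, -0.659, 0.014]
[0.0264, 0.0069, 0.0005, -0.006, 0.003, -0.659, 0.014]
```

send_rows(
  rows=[
    [0.004,0.0015,0,0,0,-0.065,0.014],
    [0.007,0.0027,0,0,0,-0.13,0.014],
    [0.0095,0.004,0,0,0,-0.2,0.014],
    [0.012,0.0052,0,0,0,-0.28,0.014],
    [0.0145,0.0067,0,0,0,-0.37,0.014],
  ],
)

```text
t: 8.0
ee_pos: [541.1, -72.9, 73.1]
orientation: [-2.742, -1.526, 0.009]
contact_force: [-0.2, -0.4, 0.8]
opening: 13.9
```

```bash
python3 p.py "(-91.7,80.8),-35,77,60,77" | sed -n '1p;2~2p'
```

```text
t 8.00 tray x -41.7 y 7.6 z 73.1 head -0.283 F [-0.2 -0.4  0.8] op 13.9
[0.0013, 0.0019, 0.0006, -0.006, 0.003, -0.07, 0.014]
[0.0058, 0.0062, 0.0005, -0.006, 0.002, -0.283, 0.014]
[0.0093, 0.0052, 0.0005, -0.006, 0.002, -0.283, 0.014]
[0.0129, 0.0041, 0.0005, -0.006, 0.002, -0.283, 0.014]
[0.0164, 0.0031, 0.0005, -0.006, 0.002, -0.283, 0.014]
[0.02, 0.0021, 0.0005, -0.006, 0.002, -0.283, 0.014]
[0.0235, 0.001, 0.0005, -0.006, 0.002, -0.283, 0.014]
[0.0271, -0.0, 0.0005, -0.006, 0.002, -0.283, 0.014]
[0.0306, -0.001, 0.0005, -0.006, 0.002, -0.283, 0.014]
```

send_rows(
  rows=[
    [0.003,0.003,0,0,0,-0.12,0.014],
    [0.0055,0.006,0,0,0,-0.24,0.014],
    [0.0075,0.006,0,0,0,-0.283,0.014],
    [0.011,0.0047,0,0,0,-0.283,0.014],
    [0.0165,0.003,0,0,0,-0.283,0.014],
  ],
)

```text
t: 8.42
ee_pos: [552.1, -61.1, 73.1]
orientation: [-2.501, -1.894, 0.009]
contact_force: [0.4, -0.3, 0.1]
opening: 13.9
```

```bash
python3 -c "
from h import *
rows([(-18,0,73.5,0),(-12,0,73.5,0),(-6,0,73.5,0),(-1,0,73.5,0)])"; python3 pic.py pics/c6.png
```

```text
t 8.42 tray x -27.4 y 0.1 z 73.1 head -0.003 F [ 0.4 -0.3  0.1] op 13.9
[0.0094, 0.0001, -0.0004, -0.007, 0.002, -0.003, 0.014]
[0.0154, 0.0001, -0.0004, -0.007, 0.002, -0.003, 0.014]
[0.0214, 0.0001, -0.0005, -0.007, 0.002, -0.003, 0.014]
[0.0264, 0.0001, -0.0005, -0.007, 0.002, -0.003, 0.014]
```

View pics/c6.png

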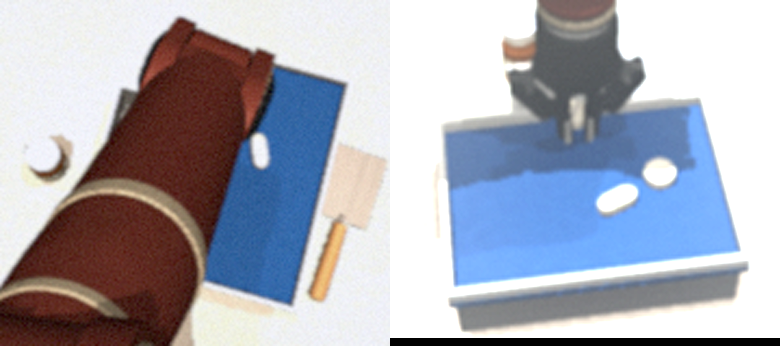

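The disc is between the fingertips at side-crop (577,112), in front of the gate, and the oblong and A have not moved. Pushing it through, then retreating.

send_rows(
  rows=[
    [0.006,0,0,0,0,0,0.014],
    [0.012,0,0,0,0,0,0.014],
    [0.018,0,0,0,0,0,0.014],
    [0.024,0,0,0,0,0,0.014],
    [0.027,0,0,0,0,0,0.014],
  ],
)

```text
t: 8.93
ee_pos: [560.0, -31.0, 72.7]
orientation: [-2.494, -1.9, 0.007]
contact_force: [-1.1, 0.8, -0.0]
opening: 14.3
```

send_rows(
  rows=[
    [0.001,0,0,0,0,0,0.014],
    [-0.015,0,0,0,0,0,0.014],
    [-0.04,0,-0.003,0,0,0,0.014],
    [-0.05,0,-0.03,0,0,0,0.014],
    [-0.055,0,-0.056,0,0,0,0.014],
  ],
)

```text
t: 9.35
ee_pos: [543.8, -87.1, 128.4]
orientation: [-2.498, -1.894, 0.013]
contact_force: [0.4, -0.0, -0.2]
opening: 14.4
```

```bash
python3 -c "
from h import *
x,y,h=path((-84.7,-71.2),-35,20,32)[0][0];print(x,y,h)
rows([(x,y,130,h),(x,y,74,h)])"
```

```text
-103.02862882055842 -97.43092384111156 0.9609156528686328
t 9.35 tray x -54.6 y 1.1 z 128.4 head -0.002 F [ 0.4 -0.  -0.2] op 14.4
[-0.0482, 0.0986, -0.0025, -0.011, -0.003, -0.963, 0.014]
[-0.0481, 0.0992, 0.0535, -0.011, -0.003, -0.963, 0.014]
```

send_rows(
  rows=[
    [-0.01,0.02,0,-0.002,-0.001,-0.12,0.014],
    [-0.02,0.04,0,-0.004,-0.001,-0.24,0.014],
    [-0.03,0.06,0,-0.006,-0.002,-0.36,0.014],
    [-0.04,0.08,0,-0.01,-0.003,-0.48,0.014],
    [-0.048,0.0985,0,-0.01,-0.003,-0.6,0.014],
  ],
)

```text
t: 9.77
ee_pos: [626.1, -161.5, 127.6]
orientation: [1.824, 2.557, -0.005]
contact_force: [0.5, 0.3, -0.2]
opening: 14.2
```

```bash
python3 -c "
from h import *
x,y,h=path((-84.7,-71.2),-35,20,32)[0][0]
rows([(x,y,130,h),(x,y,74,h)])"; python3 pic.py pics/c7.png
```

```text
t 9.77 tray x -104.2 y -98.1 z 127.6 head 0.603 F [ 0.5  0.3 -0.2] op 14.2
[0.0014, 0.0001, -0.0024, -0.003, 0.002, -0.358, 0.014]
[0.0015, 0.0003, 0.0536, -0.003, 0.002, -0.358, 0.014]
```

View pics/c7.png

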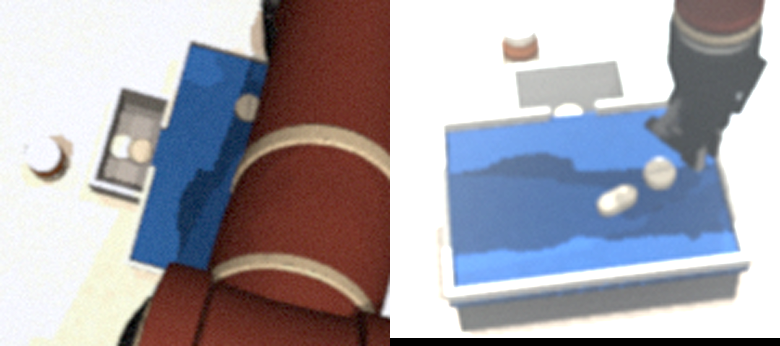

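Both discs are now in the slot, at top-crop (120,147) and (140,150), and A and the oblong are untouched. Third disc next.

send_rows(
  rows=[
    [0.0015,0,0,0,0,-0.12,0.014],
    [0.0015,0,0.005,0,0,-0.24,0.014],
    [0.0015,0,0.015,0,0,-0.34,0.014],
    [0.0015,0,0.025,0,0,-0.358,0.014],
    [0.0015,0,0.034,0,0,-0.358,0.014],
  ],
)

```text
t: 10.28
ee_pos: [626.0, -162.3, 92.5]
orientation: [1.353, 2.833, -0.006]
contact_force: [0.9, -0.5, 0.1]
opening: 14.1
```

```bash
python3 -c "
from h import *
x,y,h=path((-84.7,-71.2),-35,20,32)[0][0]
rows([(x,y,74,h)])"
```

```text
t 10.28 tray x -105.0 y -98.2 z 92.5 head 0.951 F [ 0.9 -0.5  0.1] op 14.1
[0.0018, 0.0013, 0.0185, -0.003, 0.003, -0.009, 0.014]
```

send_rows(
  rows=[
    [0.002,0.001,0.008,0,0,-0.009,0.014],
    [0.002,0.001,0.014,0,0,-0.009,0.014],
    [0.002,0.001,0.018,0,0,-0.009,0.014],
    [0.002,0.001,0.0185,0,0,-0.009,0.014],
  ],
)

```text
t: 10.62
ee_pos: [624.9, -159.8, 72.9]
orientation: [-1.342, -2.841, 0.007]
contact_force: [0.3, 0.0, 0.1]
opening: 13.9
```

```bash
python3 p.py "(-84.7,-71.2),-35,20,0,5"
```

```text
t 10.62 tray x -102.9 y -96.4 z 72.9 head 0.960 F [0.3 0.  0.1] op 13.9
[0.0071, 0.0004, 0.0003, -0.004, 0.002, -0.001, 0.014]
[0.0139, 0.0003, 0.0003, -0.004, 0.002, 0.006, 0.014]
[0.0206, 0.0001, 0.0003, -0.004, 0.002, 0.015, 0.014]
[0.0274, 0.0, 0.0003, -0.004, 0.002, 0.025, 0.014]
[0.0342, -0.0, 0.0003, -0.004, 0.002, 0.036, 0.014]
```

send_rows(
  rows=[
    [0.007,0.0004,-0.0005,0,0,0,0.014],
    [0.014,0.0003,-0.0005,0,0,0.006,0.014],
    [0.0205,0,-0.0005,0,0,0.015,0.014],
    [0.0275,0,-0.0005,0,0,0.025,0.014],
    [0.034,0,-0.0005,0,0,0.036,0.014],
  ],
)

```text
t: 11.03
ee_pos: [602.9, -132.6, 73.7]
orientation: [1.393, 2.815, -0.007]
contact_force: [0.5, 0.3, 0.1]
opening: 13.7
```

```bash
python3 p.py "(-84.7,-71.2),-35,20,5,10"
```

```text
t 11.03 tray x -82.6 y -67.9 z 73.7 head 0.924 F [0.5 0.3 0.1] op 13.7
[0.0059, -0.0005, 0.0012, -0.004, 0.002, 0.012, 0.014]
[0.0127, -0.0007, 0.0012, -0.004, 0.002, 0.027, 0.014]
[0.0195, -0.0009, 0.0012, -0.004, 0.002, 0.044, 0.014]
[0.0263, -0.0011, 0.0012, -0.003, 0.002, 0.065, 0.014]
[0.0331, -0.0012, 0.0012, -0.003, 0.002, 0.091, 0.014]
```

send_rows(
  rows=[
    [0.006,-0.0005,0,0,0,0.012,0.014],
    [0.0125,-0.0007,0,0,0,0.027,0.014],
    [0.0195,-0.001,0,0,0,0.044,0.014],
    [0.0265,-0.001,0,0,0,0.065,0.014],
    [0.033,-0.0012,0,0,0,0.09,0.014],
  ],
)

```text
t: 11.45
ee_pos: [581.5, -106.4, 73.7]
orientation: [1.521, 2.748, -0.006]
contact_force: [-0.0, 0.2, 0.7]
opening: 13.9
```

```bash
python3 p.py "(-84.7,-71.2),-35,77,38,62"| sed -n '1p;2~2p'
```

```text
t 11.45 tray x -63.1 y -40.3 z 73.7 head 0.831 F [-0.   0.2  0.7] op 13.9
[0.0027, -0.0003, 0.0012, -0.003, 0.002, 0.015, 0.014]
[0.0061, -0.0007, 0.0012, -0.003, 0.003, 0.032, 0.014]
[0.0095, -0.001, 0.0012, -0.003, 0.003, 0.053, 0.014]
[0.0129, -0.0014, 0.0012, -0.003, 0.003, 0.077, 0.014]
[0.0163, -0.0018, 0.0012, -0.003, 0.003, 0.106, 0.014]
[0.0198, -0.0022, 0.0012, -0.003, 0.003, 0.141, 0.014]
[0.0233, -0.0027, 0.0012, -0.003, 0.003, 0.184, 0.014]
[0.0269, -0.0033, 0.0012, -0.003, 0.003, 0.241, 0.014]
[0.0306, -0.0041, 0.0012, -0.003, 0.003, 0.316, 0.014]
[0.0347, -0.0053, 0.0012, -0.003, 0.003, 0.423, 0.014]
[0.0395, -0.007, 0.0012, -0.002, 0.003, 0.581, 0.014]
[0.0459, -0.0093, 0.0011, -0.002, 0.004, 0.824, 0.014]
```

send_rows(
  rows=[
    [0.006,-0.0007,0,0,0,0.032,0.014],
    [0.0125,-0.0014,0,0,0,0.075,0.014],
    [0.018,-0.002,0,0,0,0.122,0.014],
    [0.0233,-0.0027,0,0,0,0.184,0.014],
    [0.027,-0.0033,0,0,0,0.241,0.014],
  ],
)

```text
t: 11.87
ee_pos: [563.8, -84.4, 73.7]
orientation: [1.845, 2.542, -0.006]
contact_force: [-0.7, 0.1, 0.3]
opening: 13.8
```

```bash
python3 p.py "(-84.7,-71.2),-35,77,52,77"| sed -n '1p;2~2p'
```

```text
t 11.87 tray x -46.6 y -17.4 z 73.7 head 0.587 F [-0.7  0.1  0.3] op 13.8
[-0.0011, 0.0003, 0.0012, -0.003, 0.003, -0.004, 0.014]
[0.0023, -0.0014, 0.0012, -0.002, 0.003, 0.071, 0.014]
[0.006, -0.0036, 0.0012, -0.002, 0.003, 0.178, 0.014]
[0.0102, -0.0064, 0.0012, -0.002, 0.003, 0.336, 0.014]
[0.0158, -0.0101, 0.0012, -0.002, 0.003, 0.579, 0.014]
[0.0188, -0.0084, 0.0012, -0.002, 0.003, 0.587, 0.014]
[0.0216, -0.0066, 0.0011, -0.002, 0.003, 0.587, 0.014]
[0.0244, -0.0047, 0.0011, -0.002, 0.003, 0.587, 0.014]
[0.0272, -0.0028, 0.0011, -0.002, 0.003, 0.587, 0.014]
[0.03, -0.0009, 0.0011, -0.002, 0.003, 0.587, 0.014]
[0.0328, 0.0009, 0.0011, -0.002, 0.003, 0.587, 0.014]
[0.0357, 0.0028, 0.0011, -0.002, 0.003, 0.587, 0.014]
[0.0385, 0.0047, 0.0011, -0.002, 0.003, 0.587, 0.014]
```

send_rows(
  rows=[
    [0.0023,-0.0014,0,0,0,0.071,0.014],
    [0.006,-0.0036,0,0,0,0.178,0.014],
    [0.009,-0.0055,0,0,0,0.29,0.014],
    [0.012,-0.0075,0,0,0,0.41,0.014],
    [0.0145,-0.0093,0,0,0,0.52,0.014],
  ],
)

```text
t: 12.28
ee_pos: [550.2, -72.9, 73.7]
orientation: [2.443, 1.973, -0.005]
contact_force: [-0.1, 0.3, 0.1]
opening: 13.9
```

```bash
python3 -c "
from h import *
rows([(-38.5,0,73.5,0),(-35,0,73.5,0),(-30,0,73.5,0),(-24,0,73.5,0)])"
```

```text
t 12.28 tray x -39.3 y -1.1 z 73.7 head 0.060 F [-0.1  0.3  0.1] op 13.9
[0.0008, -0.0011, 0.0002, -0.001, 0.003, 0.06, 0.014]
[0.0043, -0.0009, 0.0002, -0.001, 0.003, 0.06, 0.014]
[0.0093, -0.0006, 0.0001, -0.001, 0.003, 0.06, 0.014]
[0.0153, -0.0002, 0.0001, -0.001, 0.003, 0.06, 0.014]
```

send_rows(
  rows=[
    [0.001,-0.001,0,0,0,0.06,0.014],
    [0.0045,-0.001,0,0,0,0.06,0.014],
    [0.0095,-0.0006,0,0,0,0.06,0.014],
    [0.0155,0,0,0,0,0.06,0.014],
    [0.02,0,0,0,0,0.06,0.014],
  ],
)

```text
t: 12.7
ee_pos: [554.9, -52.2, 73.6]
orientation: [2.499, 1.901, -0.004]
contact_force: [-0.7, -0.4, -0.0]
opening: 14.2
```

```bash
python3 -c "
from h import *
rows([(-18,0,73.5,0),(-12,0,73.5,0),(-6,0,73.5,0),(-1,0,73.5,0)])"; python3 pic.py pics/c8.png
```

```text
t 12.70 tray x -18.0 y -0.1 z 73.6 head 0.001 F [-0.7 -0.4 -0. ] op 14.2
[0.0, -0.0001, 0.0001, -0.0, 0.003, 0.001, 0.014]
[0.006, -0.0001, 0.0001, -0.0, 0.003, 0.001, 0.014]
[0.012, -0.0001, 0.0001, -0.0, 0.003, 0.001, 0.014]
[0.017, -0.0001, 0.0001, -0.0, 0.003, 0.001, 0.014]
```

View pics/c8.png

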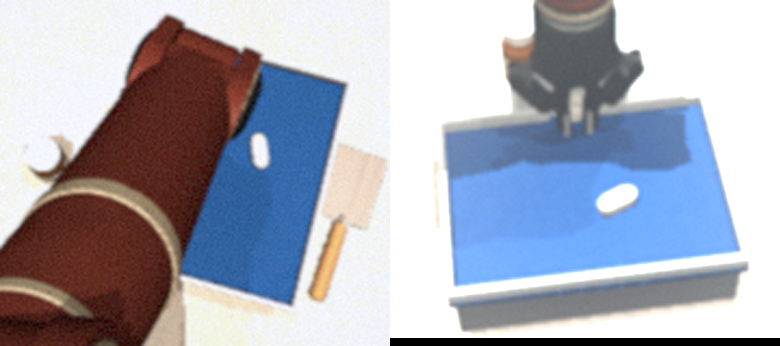

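The third disc sits between the tips at the gate, side-crop (577,105), and only the oblong is left, at (617,200). Last push, then retreat and lift.

send_rows(
  rows=[
    [0.006,0,0,0,0,0,0.014],
    [0.012,0,0,0,0,0,0.014],
    [0.017,0,0,0,0,0,0.014],
    [0.019,0,0,0,0,0,0.014],
    [0.019,0,0,0,0,0,0.014],
  ],
)

```text
t: 13.22
ee_pos: [560.1, -32.2, 73.4]
orientation: [2.498, 1.905, -0.003]
contact_force: [-0.4, -0.5, 0.0]
opening: 13.8
```

send_rows(
  rows=[
    [-0.01,0,0,0,0,0,0.014],
    [-0.035,0,-0.003,0,0,0,0.014],
    [-0.05,0,-0.03,0,0,0,0.014],
    [-0.055,-0.01,-0.06,0,0,0,0.014],
    [-0.08,-0.03,-0.08,0,0,0,0.014],
  ],
)

```text
t: 13.63
ee_pos: [513.1, -100.7, 155.3]
orientation: [2.492, 1.907, 0.004]
contact_force: [1.0, 0.3, 1.4]
opening: 14.0
```

send_rows(
  rows=[
    [-0.02,-0.02,-0.02,0,0,0,0.014],
    [-0.05,-0.04,-0.03,0,0,0,0.014],
    [-0.08,-0.06,-0.03,0,0,0,0.014],
    [-0.1,-0.07,-0.03,0,0,0,0.014],
    [-0.1,-0.07,-0.03,0,0,0,0.014],
  ],
)

```text
t: 14.05
ee_pos: [414.2, -184.3, 185.9]
orientation: [2.502, 1.893, -0.0]
contact_force: [0.3, 0.1, -0.3]
opening: 13.8
```

```bash
python3 pic.py pics/c9.png; python3 -c "
from h import *
rows([])"
```

```text
t 14.15 tray x -178.2 y 97.0 z 185.4 head 0.003 F [-0.   0.3 -0. ] op 13.9
```

View pics/c9.png

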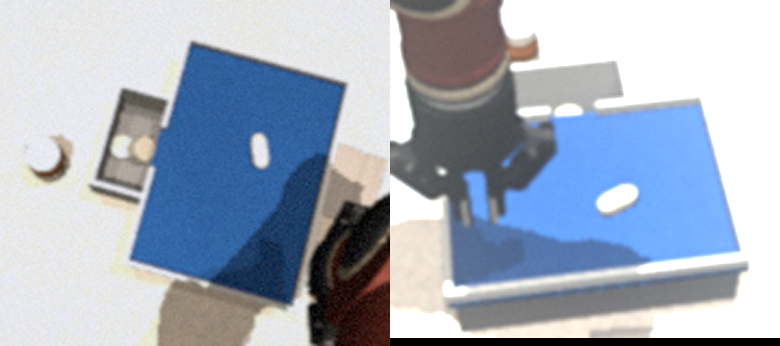

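The tray now holds only the oblong. The slot shows two blobs, with the third disc presumably lying on the second, so I'll look closer.

```bash
python3 -c "
from h import *
t=read_camera('top');s=read_camera('side');cv2.imwrite('pics/t9.png',t)
a=t[155:225,280:340];b=s[190:240,290:350]
f=lambda i:cv2.resize(i,(390,390*i.shape[0]//i.shape[1]),interpolation=cv2.INTER_CUBIC)
a,b=f(a),f(b);h=max(len(a),len(b));g=np.zeros((h,780,3),np.uint8);g[:len(a),:390]=a;g[:len(b),390:]=b
cv2.imwrite('pics/d1.png',cv2.convertScaleAbs(g,alpha=1.8))
R,o=fr(P);u=[245+143/2.167,125+150/2.167]
for z in(12,24,36,70):print(z,R.T@(ray('top',u,z)-o))
# scene change outside the tray, between first and last top picture
o0=cv2.imread('pics/top0.png');d=cv2.absdiff(t,o0).max(2)
for n,(x,y) in dict(cup=(138,230),carton=(157,190),jar=(265,198),bottle2=(461,190),tape=(463,235)).items(): print(n,d[y-18:y+18,x-22:x+22].max(),d[y-18:y+18,x-22:x+22].mean())
"
```

```text
12 [19.15704903 -2.13008873]
24 [18.68510039 -0.16194769]
36 [18.21315175  1.80619334]
70 [16.87596394  7.38259293]
cup 26 15.759469696969697
carton 23 16.86679292929293
jar 26 18.003156565656564
bottle2 68 16.833333333333332
tape 128 74.75757575757575
```

View pics/d1.png

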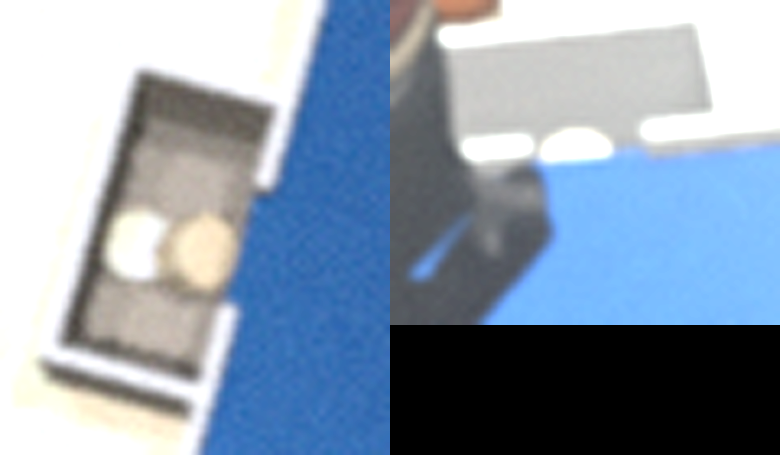

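The close crop shows the third disc low in the slot, lying on the second next to the first. It isn't visible above the edge from the side. The tape-roll patch changed in the top view, probably from shadow or the arm, so I'll check it numerically in the side view.

```bash
python3 -c "
from h import *
s=read_camera('side');o=cv2.imread('pics/side0.png')
for n,(x,y,r) in dict(tape=(348,377,20),bottle2=(391,340,20),spat=(325,308,20),cup=(242,132,14),carton=(276,133,16)).items():
    a,b=[cv2.cvtColor(i[y-r:y+r,x-r:x+r],6).astype(np.float32) for i in(o,s)]
    print(n,abs(a-b).mean().round(1),cv2.phaseCorrelate(a,b,cv2.createHanningWindow((a.shape[1],a.shape[0]),cv2.CV_32F)))
t=cv2.imread('pics/t9.png')
print(t[215:256:6,440:490:6].mean(2).round())
print(cv2.imread('pics/top0.png')[215:256:6,440:490:6].mean(2).round())
print(state()['contact_force'])
"
```

```text
tape 18.6 ((0.09659430730244623, -0.035599940646999784), 0.8090356856584549)
bottle2 17.8 ((0.06076138316947066, 0.008295062398506303), 0.9394070091843605)
spat 25.1 ((0.11892534360621099, -0.38191306440593564), 0.6917328763008118)
cup 93.8 ((-0.2638503607001432, 3.3511497363457288), 0.3888780795203315)
carton 95.3 ((0.16749812913099582, -0.26759358216707696), 0.3635262278839946)
[[ 36.  72. 145. 145. 145. 147. 145. 145. 145.]
 [ 40.  35.  28. 124. 112. 145. 145. 145. 146.]
 [ 37.  45.  42.  36.  93.  85. 145. 144. 146.]
 [ 37.  46.  48.  40.  36.  38. 112. 146. 145.]
 [ 39.  35.  37.  48.  40.  37.  17.  34. 144.]
 [ 30.  33.  32.  32.  47.  47.  11.  36.  49.]
 [ 29.  34.  40.  33.  37.  41.  14.  41.  63.]]
[[128. 129. 127. 127. 127. 127. 128. 127. 125.]
 [130. 127. 128. 111.  99. 128. 129. 129. 128.]
 [127. 126.  67. 122. 118.  77. 123. 126. 126.]
 [128. 130.  81. 130. 129. 122. 116. 128. 129.]
 [128. 128.  59. 127. 127. 117. 124. 126. 127.]
 [127. 127. 124.  92. 112. 117. 129. 128. 125.]
 [126. 125. 126. 127. 125. 126. 127. 126. 126.]]
[ 0.73111641  0.41646573 -1.20648808]
```

```bash
python3 -c "
from plant import *
print(sign_off())"
```

```text
the job is handed in; nothing more can be done
None
```

All three round tablets are in the slot, and the job was handed in at about 14.3 s of the 64 s allowed. I pushed them along the floor and through the gate one at a time, cradled between nearly closed fingertips. The camera showed the first and the second down in the slot before I started on the next.

**Last checks:**
- **Tray:** the oblong is the only tablet left, still where it was at the start.
- **Slot:** the top view shows two blobs, which I read as disc 1 and the third disc lying on the second. I inferred the stacking from the overlap and from there being no disc elsewhere, not from a direct height measurement.
- **Surroundings:** every object near the work matched its starting picture to within a fraction of a pixel in at least one view. The exception to a clean match was the spatula, which showed a 0.4-pixel shift under the changed arm shadow; I take that as unmoved. The tape-roll patch in the top view and the cup and carton patches in the side view disagreed with the start. The arm was in front of the tape roll in the top view and appears to have been in front of the cup and carton in the side view; each looked unmoved in the other view.
- **Forces:** the readings I took between moves stayed around 2 N or below, and the gripper was clear of everything at the end.

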